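# Open the child-resistant solvent jug

## Robot

A 6-joint arm with a two-finger parallel gripper is mounted at the origin on the work surface. World frame = base frame: x ahead of the robot, y to its left, z up, the work surface at z = 0. Lengths are in m, angles in rad, forces in N, time in s.
With the tool pointing down it reaches from about 0.35 to 0.925 m from the base axis. Payload 6.4 kg.
Tool frame: the origin (TCP) lies midway between the tips of the shut fingers; the grasp point (between the pads) lies 19 mm behind it; z points along the fingers, y is the line along which they close (so a half turn about z gives the same grasp; the last joint's range is limited). The gripper opens to 94 mm and grips with 3 to 60 N. Pads are 16 mm wide; open, the fingers measure 119 mm over their backs; the gripper's body (75 mm by 177 mm) begins 78 mm behind the grasp point.
Start: joints at [1.127, 0.245, 1.558, -0, 1.339, -0.174], TCP at [0.173, 0.626, 0.205] pointing down, gripper open.
Joint ranges: [-3.13, 3.13], [-1.02, 2.26], [0.13, 2.54], [-0.95, 4.09], [0.21, 2.88], [-2.74, 2.74]. Speed limits (rad/s): [2.57, 2.57, 3.14, 3.14, 3.14, 3.14].

## Interface

Orientations are given as a unit quaternion [w, x, y, z].
In Python, from rig import ctrl gives the robot as it stands. Calls block until the motion is done:
- ctrl.goto(position, orientation): joint-space move of the TCP to a pose.
- ctrl.move_straight(position, v=0.15, ori=None, stop_force=None): straight line of the TCP; ori=None keeps the orientation; v is the mean speed in m/s. With stop_force (N) it stops when the force on the tool has changed by that much, and returns True; else False.
- ctrl.move_joints(angles): joint-space move.
- ctrl.let_go() and ctrl.gripper_close(strength=None): open the fingers fully, or close them until they stop; strength is the grip in N (None keeps the last).
- ctrl.dwell(seconds).
- ctrl.inverse_kinematics(position, orientation): joint angles nearest the present ones, or None.
- ctrl.camera(name): name is "side" or "top" or "wrist"; returns a dict with "img" (400x640x3 uint8, red, green, blue), "range_z" (400x640 float32, m along the optical axis (not along the pixel's ray), 0 where there is no reading), "mtx" (3x3 intrinsics, pixels), "world_from_camera" (4x4, takes a point from camera to world coordinates). Camera axes: x right, y up, looking along -z (the intrinsics and any distortion apply to the point x, -y, -z); pixel columns grow to the right and rows downward; lengths in m; the calibration is good to about 2 mm. A picture is of the moment at which its call begins.
A pose or a line that the arm cannot do raises ctrl.Unreachable and nothing moves.
- ctrl.hand_in(): hands the job in; it is judged then, once.
Readings, each from a call of its own:
- ctrl.current_clock(): time.
- ctrl.current_qpos(): joint angles.
- ctrl.current_qd(): joint speeds.
- ctrl.current_joint_torque(): joint torques, N m.
- ctrl.current_position(): TCP position.
- ctrl.current_tcp_rot(): TCP orientation.
- ctrl.current_wrist_force(): force on the tool from outside, world axes, zero at the start.
- ctrl.current_wrist_torque(): the same for the moment, N m.
- ctrl.current_gripper_width(): finger opening in m.
- ctrl.current_gripper_force(): force on a finger pad.
Only numpy, scipy, OpenCV 4.12 (cv2) and the standard library are available. Lean on these libraries where they do the work, as an engineer would, in place of code of your own. Each camera call takes 0.05 s, during which the arm holds its last target. There are 200 camera calls.

## Task

Open the solvent jug: press its child-resistant cap down firmly until you feel it bottom, but never ram it (the neck cracks at about 35 N), turn it anticlockwise while it is held down until it comes free, and lift it off. Then set the cap down gently, upright, inside the shallow steel tray, let go of it, and leave the other things on the bench alone.

Things in the scene. Friction and masses are not known exactly. Their poses are not given: they have to be found in the camera images.
- neck (a point): point on the vertical axis of the jug's neck, at the underside of the closed cap, 172 mm above the bench, z up. White square jug, 94 mm wide, shoulder top 150 mm high. Neck and jug do not turn or sink but give up to 3 mm sideways (1.5 N/mm). Cap and jug pressed together with more than 35 N crack the neck
- holder: steel holder 118 mm square, 34 mm high, fixed to the bench, in which the jug stands; origin at the centre of its underside, below the neck; z up
- cap_center (a point): centre (half-way up) of the loose grey ribbed round cap on the neck: 43 mm tall, axis z, about 60 g; underside 21.5 mm below, top 21.5 mm above. Grip its solid head, 52 mm diameter, 5.5 to 21.5 mm above this point; the skirt below is 50 mm wide. Drawn up 12 mm in the freed position its lugs are out; 38 mm clears the whole skirt
- cap_top (a point): centre of the cap's flat top. Pressing: a spring lifts the cap with about 11 N at rest, 0.4 N more per mm, under 17 N in all. The hidden lock lets go 2 to 13 mm below rest (differs per jug); 1.6 mm deeper is a firm bottom, a steep rise of force. Held there at 20 to 27 N it turns anticlockwise (seen from above)
- lugs (a point): point on the cap's axis at its underside. Turning: pressed to the bottom, the cap turns from its closed position to a firm stop at about 1.35 rad. Anywhere from 0.95 rad to the stop it is free: the spring lifts it up to 3 mm and it can be drawn straight up. Turned less than 0.85 rad, or not pressed past the lock, it cannot come off; forcing it on against the stop strains the neck too
- tray_in (a point): centre of the inner floor of the shallow square steel tray (160 mm square outside, 154 mm inside, rim 12 mm above the bench, floor 3 mm thick), lying loose on the bench, 0.7 kg; z up
- probe: bystander: aluminium cylinder probe standing on the bench, 35 mm diameter, 62 mm tall, origin at the centre of its underside; to be left alone
- sample_jar: bystander: amber glass jar with cap, 60 mm diameter, 80 mm tall, origin at the centre of its underside; to be left alone
- petri: bystander: clear shallow dish, 90 mm diameter, 16 mm tall, origin at the centre of its underside; to be left alone
Things that resemble listed ones, but are neither listed nor needed, are in the scene too. Leave any pink look-alike of the part that bears cap_center alone.

How it is judged:
By the outcome, as a careful person would: the job done as asked, in the order asked, and still so for the second after the job is handed in, with the robot touching nothing.
It also fails if it takes over 72 s, if anything falls off the work surface, if the arm or the gripper's body presses on something with over 40 N, if the wrist force passes 120 N, or if a joint passes its speed limit or range.

## Working session

There is one attempt and no reset: what is moved stays moved. The work goes in short steps, each a Python script; the robot and the scene stay as the last script left them, time stands still between calls to the robot, and variables do not carry over. Pictures are saved under pics/ and viewed, at most 10 in all, crops included, and the job is handed in when it is done.

```bash
mkdir -p pics; ls; python3 - <<'E'
from rig import ctrl
import cv2,numpy as np
for n in ("top","side"):
    c=ctrl.camera(n); cv2.imwrite(f"pics/{n}0.png",c["img"][:,:,::-1]); np.savez(f"{n}0.npz",**c)
    print(n,c["mtx"].round(1).tolist(),c["world_from_camera"].round(3).tolist(),[k for k in c],(c["range_z"]>0).mean())
print(ctrl.current_clock(),ctrl.current_tcp_rot(),ctrl.current_wrist_force())
E
```

```text
pics
top [[512.9, 0.0, 327.3], [0.0, 512.9, 201.8], [0.0, 0.0, 1.0]] [[-0.016, 0.994, -0.109, 0.493], [-1.0, -0.015, 0.012, -0.05], [0.01, 0.109, 0.994, 1.391], [0.0, 0.0, 0.0, 1.0]] ['img', 'range_z', 'mtx', 'world_from_camera'] 0.99616015625
side [[443.3, 0.0, 320.6], [0.0, 443.3, 197.1], [0.0, 0.0, 1.0]] [[-0.991, 0.106, -0.087, 0.537], [-0.137, -0.72, 0.68, 0.538], [0.009, 0.686, 0.728, 0.761], [0.0, 0.0, 0.0, 1.0]] ['img', 'range_z', 'mtx', 'world_from_camera'] 0.99590234375
0.1 [-2.66797612e-04  1.34500577e-01  9.90913139e-01 -8.20891731e-04] [ 0.4871493  -0.30186929 -0.18301421]
```

View pics/top0.png

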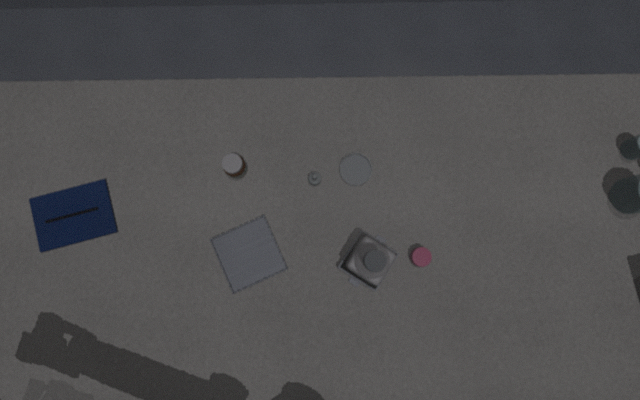

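View pics/side0.png

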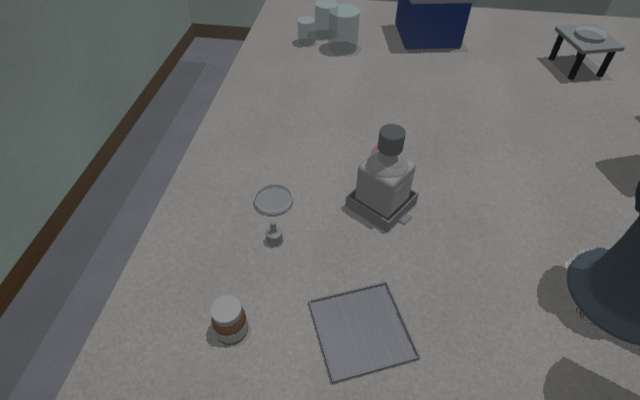

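The top view shows the jug with its grey cap at (374,261), the pink look-alike cap at (421,257), the tray at (249,254), the probe at (314,178), the petri dish at (355,169) and the sample jar at (232,163). In the side view the grey cap is on the jug at (391,140). The grey round cap on the white jug in the steel holder fits the description. The pink one is the decoy.

```bash
cat > h.py <<'E'
import numpy as np,cv2
def pts(c):
    K=c["mtx"];T=c["world_from_camera"];z=c["range_z"]
    v,u=np.mgrid[:z.shape[0],:z.shape[1]]
    P=np.stack([(u-K[0,2])/K[0,0]*z,-(v-K[1,2])/K[1,1]*z,-z],-1)
    return P@T[:3,:3].T+T[:3,3]
def circ(m):
    cs,_=cv2.findContours(m.astype(np.uint8),cv2.RETR_EXTERNAL,cv2.CHAIN_APPROX_NONE)
    return max(cs,key=cv2.contourArea)
def ray(c,uv,h):
    K=c["mtx"];T=c["world_from_camera"]
    d=T[:3,:3]@np.array([(uv[0]-K[0,2])/K[0,0],-(uv[1]-K[1,2])/K[1,1],-1])
    return T[:3,3]+d*(h-T[2,3])/d[2]
E
python3 - <<'E'
from h import *
for n,w in (("top",(340,410,225,295)),("side",(360,420,110,200))):
    c=dict(np.load(n+"0.npz"));P=pts(c)
    m=np.zeros(P.shape[:2],bool);u0,u1,v0,v1=w;m[v0:v1,u0:u1]=1
    t=m&(P[...,2]>.205)&(P[...,2]<.225)
    k=circ(t);(uv,r)=cv2.minEnclosingCircle(k)
    q=P[t];print(n,"captop z",np.median(q[:,2]),"n",t.sum(),"xy mid",(q.min(0)+q.max(0))/2,"ext",np.ptp(q,0),"ray",ray(c,uv,.215),uv,r)
    j=m&(P[...,2]>.12)&(P[...,2]<.16);print(" shoulder",P[j].mean(0))
    j=m&(P[...,2]>.025)&(P[...,2]<.042);k=P[j][:,:2].astype(np.float32)
    if len(k)>3: print(" holder",cv2.minAreaRect(k))
c=dict(np.load("top0.npz"));P=pts(c);i=c["img"]
print("tray pix",P[254,249],"cap pix",i[261,374],"tray col",i[254,249],"bench",i[330,300])
d=np.abs(i.astype(int)-i[254,249].astype(int)).max(-1)<14
d[:210]=d[300:]=0;d[:,:205]=d[:,292:]=0
k=circ(cv2.morphologyEx(d.astype(np.uint8),cv2.MORPH_OPEN,np.ones((3,3))))
r=cv2.minAreaRect(k);print("tray",r,ray(c,r[0],.006), 'width m',r[1][0]*1.4/512.9)
cv2.imwrite("pics/crop.png",cv2.resize(np.clip(i[215:300,200:440,::-1]*1.8,0,255).astype(np.uint8),None,fx=3.3,fy=3.3,interpolation=cv2.INTER_CUBIC))
E
```

```text
top captop z 0.2147439264707408 n 410 xy mid [ 0.48623567 -0.1715298   0.21418952] ext [0.05006208 0.05099636 0.01743627] ray [ 0.48618505 -0.17114086  0.215     ] (375.0, 260.0) 11.401854515075684
 shoulder [ 0.48577406 -0.16670463  0.13338655]
 holder ((0.48604851961135864, -0.1719593107700348), (0.11820414662361145, 0.11808036267757416), 56.54486083984375)
side captop z 0.21451137343841475 n 429 xy mid [ 0.48669132 -0.16896801  0.21128162] ext [0.05118179 0.05209878 0.01238386] ray [ 0.48693781 -0.1626307   0.215     ] (391.9230651855469, 133.5) 13.1627836227417
 shoulder [ 0.48707736 -0.14758668  0.13585431]
 holder ((0.4635326564311981, -0.22847327589988708), (0.18356864154338837, 0.12538599967956543), 83.71411895751953)
tray pix [0.50650355 0.14565533 0.00327513] cap pix [68 71 74] tray col [86 88 92] bench [89 86 87]
tray ((248.0, 254.5), (89.0, 86.0), 90.0) [0.50518487 0.14794761 0.006     ] width m 0.2429323454864496
```

View pics/crop.png

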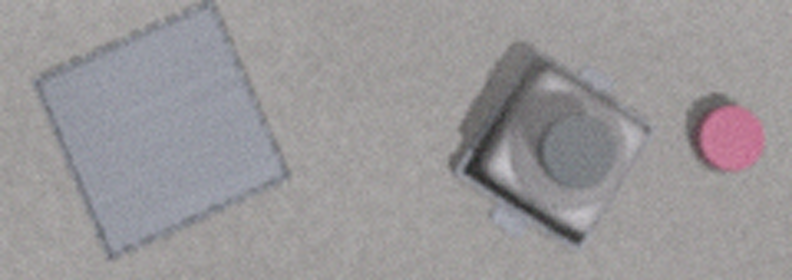

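The crop confirms the target: grey cap on the jug at about (0.486, -0.171), top at 0.215 m (expected 0.215). The holder measures 118 mm square and is centred under it. The pink cap stands apart on the right. The tray centre is about (0.506, 0.146). Next I approach the jug and refine the position with the wrist camera.

```bash
cat >> h.py <<'E'
def down(psi): return np.array([0,np.cos(psi/2),np.sin(psi/2),0])
E
python3 - <<'E'
from rig import ctrl
from h import *
best=None
for psi in np.arange(-3.1,3.1,.1):
    q=ctrl.inverse_kinematics([.486,-.171,.30],down(psi))
    if q is not None and (best is None or abs(q[5]-.65)<abs(best[1][5]-.65)): best=(psi,q)
psi,q=best;print("psi",psi,np.round(q,3))
print("turned",[np.round(x,2) if (x:=ctrl.inverse_kinematics([.486,-.171,.18],down(psi+1.3))) is not None else None])
ctrl.goto([.486,-.171,.30],down(psi))
c=ctrl.camera("wrist");np.savez("w0.npz",**c);cv2.imwrite("pics/w0.png",c["img"][:,:,::-1])
P=pts(c);t=(P[...,2]>.208)&(P[...,2]<.222)&(np.hypot(P[...,0]-.486,P[...,1]+.171)<.045)
uv,r=cv2.minEnclosingCircle(circ(t));q=P[t]
print(t.sum(),uv,r,"ray",ray(c,uv,.215),"med z",np.median(q[:,2]),"mid",(q.min(0)+q.max(0))/2,np.ptp(q,0))
print(ctrl.current_clock(),ctrl.current_position(),ctrl.current_qpos().round(3) ,ctrl.current_wrist_force())
E
```

```text
psi 0.400000000000003 [-0.559 -0.142  1.789 -0.     1.495  0.612]
turned [array([-0.56, -0.05,  1.92, -0.  ,  1.27, -0.69])]
2657 (319.89239501953125, 197.15357971191406) 29.508411407470703 ray [ 0.4874114  -0.16973637  0.215     ] med z 0.21403631008288665 mid [ 0.48660833 -0.17023589  0.21226783] [0.05089854 0.05146386 0.00846859]
3.175 [ 0.48617531 -0.17050647  0.29991078] [-0.558 -0.142  1.789  0.     1.495  0.612] [ 0.36170867 -0.93422794 -1.08815741]
```

View pics/w0.png

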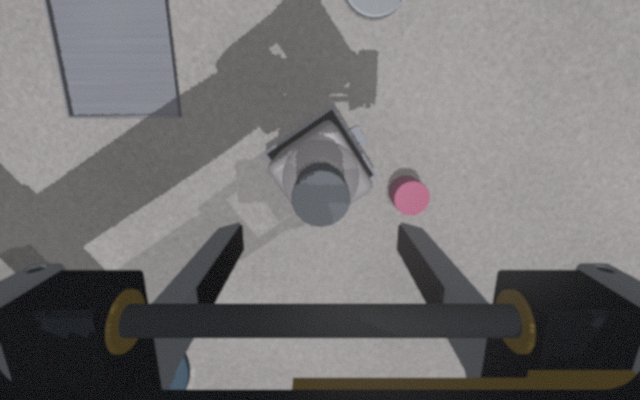

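The wrist view shows the grey cap at (320,197), centred between the fingers at (235,230) and (405,230). All three views agree on about (0.4866, -0.1703). I grip and press next.

```bash
python3 - <<'E'
from rig import ctrl
from h import *
X=[.4866,-.1703]
ctrl.move_straight(X+[.188],v=.08,stop_force=6)
ctrl.dwell(.2);f0=ctrl.current_wrist_force();print("pre",ctrl.current_position(),f0)
ctrl.gripper_close(55);ctrl.dwell(.2)
print("grip",ctrl.current_gripper_width(),ctrl.current_gripper_force(),ctrl.current_wrist_force()-f0,ctrl.current_wrist_torque())
np.save("f0.npy",f0)
# press
z=.188
for k in range(10):
    z-=.0016
    s=ctrl.move_straight(X+[z],v=.006,stop_force=7 if k else 20)
    f=ctrl.current_wrist_force()-f0
    print(k,s,ctrl.current_position()[2].round(5),f.round(2),round(ctrl.current_clock(),2))
    if f[2]>18: break
E
```

```text
pre [ 0.48675625 -0.17039891  0.18832578] [ 0.38246698 -0.05389263 -0.70457538]
grip 0.05084263627368343 54.999979734420776 [-0.96975651 -0.59995863  0.50618147] [-0.07274748  0.05222794 -0.00884839]
0 False 0.18787 [ 0.04 -0.24  7.82] 6.28
1 False 0.18747 [-1.3   1.32 10.3 ] 6.7
2 False 0.18606 [-2.26  0.14 10.76] 7.12
3 False 0.18461 [-1.19 -0.07 12.27] 7.53
4 False 0.18318 [-1.47  0.36 12.7 ] 7.95
5 False 0.18193 [-2.5   0.21 14.08] 8.37
6 False 0.1817 [-4.48  2.17 19.27] 8.78
```

```bash
python3 - <<'E'
from rig import ctrl
from h import *
X=[.4866,-.1703];f0=np.load("f0.npy");z=.1768
ctrl.dwell(.2)
for k in range(10):
    f=np.mean([(ctrl.dwell(.03),ctrl.current_wrist_force()-f0)[1] for _ in range(4)],0)
    print(round(z,4),ctrl.current_position().round(5),f.round(2),ctrl.current_gripper_width(),round(ctrl.current_clock(),2))
    if f[2]>22.6: break
    z-=.0006 if f[2]<21 else .0003
    ctrl.move_straight(X+[z],v=.006)
np.save("z.npy",z);print(ctrl.current_qpos())
E
```

```text
0.1768 [ 0.48898 -0.17167  0.1817 ] [-2.74  1.55 18.7 ] 0.0507692223261156 9.12
0.1762 [ 0.48925 -0.17179  0.18166] [-3.32  1.86 20.61] 0.05099197290720151 9.5
0.1756 [ 0.48951 -0.17192  0.18159] [-3.03  2.04 22.78] 0.05091087704577517 9.88
[-5.56639778e-01 -4.72188179e-02  1.91779889e+00  2.12891580e-04
  1.26252927e+00  6.13939610e-01]
```

```bash
python3 - <<'E'
from rig import ctrl
from h import *
f0=np.load("f0.npy");z=float(np.load("z.npy"));psi=.4;x,y=.4866,-.1703
goal=psi+1.15
from math import atan2
while psi<goal-1e-6:
    psi=min(psi+(.04 if psi<.45 else .1),goal)
    ctrl.goto([x,y,z],down(psi))
    f=np.mean([(ctrl.dwell(.02),ctrl.current_wrist_force()-f0)[1] for _ in range(3)],0)
    q=ctrl.current_tcp_rot();a=2*atan2(q[2],q[1]); p=ctrl.current_position()
    print(round(psi,2),round(a-.4,3),p.round(4),f.round(1),"Tz",ctrl.current_wrist_torque().round(2),round(ctrl.current_clock(),2))
    x-=np.clip(-f[0]*.0003,-.0005,.0005)*1; y-=np.clip(-f[1]*.0003,-.0005,.0005)
    z-=np.clip((23.5-f[2])*.0002,-.0005,.0005)
    if f[2]>28 or f[2]<17 or np.hypot(f[0],f[1])>8: print("halt");break
np.save("st.npy",[x,y,z,psi])
E
```

```text
0.44 0.04 [ 0.4896 -0.172   0.1816] [-3.4  1.7 22.3] Tz [0.42 0.87 0.05] 10.18
0.48 0.08 [ 0.4893 -0.1717  0.1816] [-2.6  1.5 22.3] Tz [0.36 0.75 0.08] 10.48
0.58 0.18 [ 0.4891 -0.1714  0.1816] [-1.8  0.6 23.1] Tz [0.31 0.66 0.1 ] 10.78
0.68 0.28 [ 0.4888 -0.1712  0.1816] [-1.   1.3 22.9] Tz [0.3  0.52 0.06] 11.08
0.78 0.38 [ 0.4887 -0.1709  0.1816] [-0.8  1.5 23.3] Tz [0.27 0.46 0.06] 11.38
0.88 0.48 [ 0.4885 -0.1705  0.1816] [-1.4  1.4 23.4] Tz [0.21 0.45 0.12] 11.68
0.98 0.58 [ 0.4881 -0.1702  0.1816] [-0.8  1.1 23.5] Tz [0.16 0.41 0.06] 11.98
1.08 0.68 [ 0.4879 -0.1699  0.1816] [-0.4  1.  22.9] Tz [0.08 0.37 0.08] 12.28
1.18 0.78 [ 0.4878 -0.1697  0.1816] [-1.3  0.7 23.3] Tz [0.05 0.44 0.06] 12.58
1.28 0.88 [ 0.4875 -0.1695  0.1816] [-0.6  1.  23.3] Tz [-0.01  0.3   0.09] 12.88
1.38 0.981 [ 0.4873 -0.1693  0.1816] [-0.9  0.2 22.7] Tz [-0.07  0.27  0.08] 13.18
1.48 1.081 [ 0.4871 -0.1693  0.1816] [-0.6  0.3 23.4] Tz [-0.01  0.35  0.17] 13.48
1.55 1.15 [ 0.487  -0.1693  0.1816] [-0.5 -0.1 23.3] Tz [-0.07  0.33  0.06] 13.78
```

It turned smoothly with very little torque (0.1 Nm), so the grip did not slip. I lift it gently, watching for any downward pull.

```bash
python3 - <<'E'
from rig import ctrl
from h import *
f0=np.load("f0.npy");x,y,z,psi=np.load("st.npy");x,y=.4868,-.1700
zs=[.180,.184,.188,.192,.196,.201,.206,.215,.23,.26]
for t in zs:
    s=ctrl.move_straight([x,y,t],v=.02 if t<.21 else .05,stop_force=30 if t<.19 else 12)
    f=ctrl.current_wrist_force()-f0
    print(t,s,ctrl.current_position().round(4),f.round(1),ctrl.current_gripper_width().round(4),round(ctrl.current_clock(),2))
    if f[2]<-6: print("held");break
else:
    ctrl.move_straight([x,y,.33],v=.12)
    c=ctrl.camera("side");cv2.imwrite("pics/s1.png",c["img"][:,:,::-1])
E
```

```text
Traceback (most recent call last):
AttributeError: 'float' object has no attribute 'round'
```

```bash
python3 - <<'E'
from rig import ctrl
from h import *
f0=np.load("f0.npy");x,y=.4868,-.1700
for t in [.184,.188,.192,.196,.201,.206,.215,.23,.26]:
    s=ctrl.move_straight([x,y,t],v=.02 if t<.21 else .05,stop_force=30 if t<.19 else 12)
    f=ctrl.current_wrist_force()-f0
    print(t,s,ctrl.current_position().round(4),f.round(1),round(ctrl.current_gripper_width(),4),round(ctrl.current_clock(),2))
    if f[2]<-6: print("held");break
else:
    ctrl.move_straight([x,y,.33],v=.12)
    c=ctrl.camera("side");cv2.imwrite("pics/s1.png",c["img"][:,:,::-1])
E
```

```text
0.184 False [ 0.4881 -0.1705  0.1868] [-0.9  1.3 12.1] 0.0505 14.67
0.188 False [ 0.4879 -0.1704  0.1904] [-2.5  1.7 11. ] 0.0513 15.02
0.192 False [ 0.4865 -0.1698  0.1915] [-0.5  0.5 -0.4] 0.0508 15.37
0.196 False [ 0.4868 -0.17    0.1961] [ 0.1 -0.3  0.3] 0.0516 15.72
0.201 False [ 0.4869 -0.1701  0.2012] [-0.   0.3 -0.6] 0.051 16.12
0.206 False [ 0.4869 -0.17    0.2062] [ 0.5 -0.3  0.3] 0.0507 16.52
0.215 False [ 0.4871 -0.1702  0.2157] [-0.2  0.6 -0.4] 0.0509 16.85
0.23 False [ 0.487  -0.1701  0.2304] [-0.   0.2  0.2] 0.051 17.3
0.26 False [ 0.4867 -0.1699  0.2599] [-0.9 -0.3  0.7] 0.0512 18.05
```

View pics/s1.png

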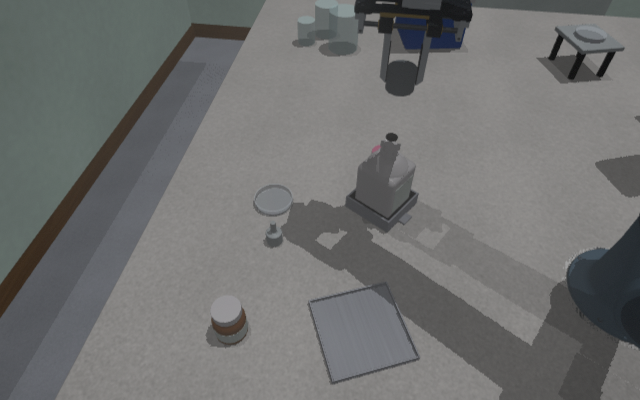

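The cap is off and held in the gripper at (400,78), the neck is open at (391,138), and the jug and the rest are undisturbed. I place the cap in the tray.

```bash
python3 - <<'E'
from rig import ctrl
from h import *
T=[.506,.146]
psi=min((p for p in np.arange(-3.1,3.1,.1) if (q:=ctrl.inverse_kinematics(T+[.28],down(p))) is not None and ctrl.inverse_kinematics(T+[.02],down(p)) is not None),key=lambda p:abs(ctrl.inverse_kinematics(T+[.28],down(p))[5]-ctrl.current_qpos()[5]))
ctrl.goto(T+[.28],down(psi));print(psi,ctrl.current_position(),ctrl.current_clock())
ctrl.move_straight(T+[.045],v=.12);ctrl.dwell(.3)
f0=ctrl.current_wrist_force()
s=ctrl.move_straight(T+[.014],v=.012,stop_force=4)
print(s,ctrl.current_position(),ctrl.current_wrist_force()-f0,ctrl.current_gripper_width(),ctrl.current_clock())
E
```

```text
2.200000000000004 [0.50632457 0.14519832 0.28011745] 20.05
True [0.50602175 0.14600329 0.01892729] [-0.94651885  0.17493375  6.26410946] 0.05096351924328725 24.3667
```

Contact came at TCP z = 0.0189 m (expected 0.0193). I release the cap, retreat and check.

```bash
python3 - <<'E'
from rig import ctrl
from h import *
ctrl.let_go();ctrl.dwell(.3)
p=ctrl.current_position()
ctrl.move_straight([p[0],p[1],.12],v=.06);ctrl.move_straight([p[0],p[1],.30],v=.15)
ctrl.goto([.40,.02,.40],ctrl.current_tcp_rot())
ctrl.dwell(.3)
c=ctrl.camera("side");cv2.imwrite("pics/s2.png",c["img"][:,:,::-1])
P=pts(c);t=(P[...,2]>.040)&(P[...,2]<.055)&(np.hypot(P[...,0]-.506,P[...,1]-.146)<.05)
q=P[t];print(len(q),np.median(q,0),np.ptp(q,0),ctrl.current_clock(),ctrl.current_wrist_force())
E
```

```text
635 [0.50681671 0.1489111  0.04547465] [0.05100483 0.05129214 0.00902775] 29.825 [ 0.41733717 -0.69948643 -0.27975003]
```

View pics/s2.png

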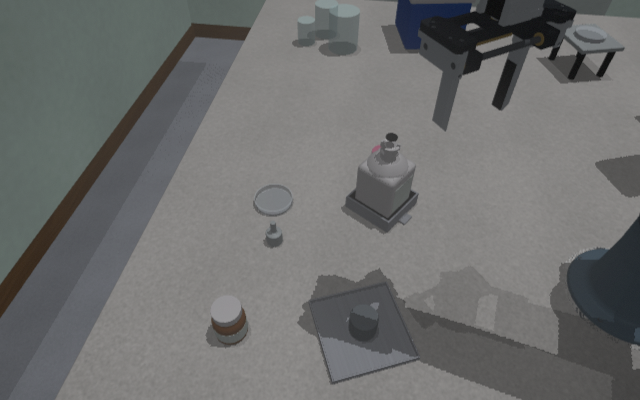

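The cap stands upright in the tray at (364,320). Its top is at 46 mm, as expected, and the other things are where they were. The gripper is clear.

```bash
python3 -c "
from rig import ctrl
print(ctrl.hand_in())"
```

```text
the job is handed in; nothing more can be done
None
```

The jug is open: I pressed the cap to its bottom at about 23 N, turned it 1.15 rad anticlockwise, lifted it off and left it upright in the steel tray with the gripper clear, then handed the job in at about 30 s.

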